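# Clear the punch bed and lock it

## Task

Take the scraper block and sweep all five loose steel slugs off the punch bed into the catch tray at its open end, without touching the sharp slugs with the fingers. Put the scraper back on its rubber mat, standing on its underside, and then turn the locking knob clockwise until it clicks past its detent and stays locked. Leave the cards, stapler, notepads and envelopes where they are.

Things in the scene. Friction and masses are not known exactly. Their poses are not given: they have to be found in the camera images.
- press: the punch bed, fixed to the table; origin under the middle of its steel bed, at table level. Open at its -y end, where the catch tray adjoins; at its +y end (y +85 to +165 mm) stands a grey housing, top 38 mm above the table, that carries the knob; two white index marks on it, on the knob's -x side, show where the knob's white pointer line stands when unlocked and when locked
- bed_mid (a point): middle of the flat steel bed's top, 30 mm above the table; axes as press. The bed reaches 85 mm either way along y; between the grey rails on its two x sides (8 mm wide, tops 40 mm above the table) the lane is 130 mm wide (x -65 to +65 mm)
- tray_in (a point): centre of the inner floor of the open aluminium catch tray fixed to the -y end of the bed; axes as press; inside 138 mm along x, 68 mm along y, floor 4 mm and rim 24 mm above the table (lower than the bed's top)
- knob_grip (a point): on the axis of the black locking knob, at the height to grip it. The knob is an upright wing 56 mm long, 15 mm thick, standing 33 mm tall on a round disc 60 mm across; this point lies 10 mm below the wing's top and 75 mm above the table. The point's x axis runs along the wing, z up, and turns with it
- knob (a joint): turn of the knob, rad, growing clockwise seen from above, stops at 0 and 1.32. Sprung detent: it rests near 0.08 (unlocked) or near 1.18 (locked); turning against the spring takes up to about 0.2 N m, and at 0.63 it clicks over and is pulled on into the locked rest. Let go before 0.63 it springs back
- scraper: the scraper block: an aluminium bar 28 mm (its x) by 110 mm (its y) by 20 mm tall, and on it a wooden grip 16 mm (x) by 70 mm (y), from 20 to 60 mm above its underside; origin at the centre of the underside, z up; about 0.25 kg
- scraper_grip (a point): point in the scraper's wooden grip where to hold it, 43 mm above its underside; axes as scraper
- mat: thin black rubber mat, fixed, on which the scraper lies at the start; 80 mm (its x) by 170 mm (its y), 4 mm thick; origin at the centre of its underside, on the table
- slug0: loose steel slug lying on the bed, disc 22 mm across, 6 mm thick; origin at the centre of its underside
- slug1: loose steel slug lying on the bed, oblong 24 x 14 x 6 mm; origin at the centre of its underside
- slug2: loose steel slug lying on the bed, disc 22 mm across, 6 mm thick; origin at the centre of its underside
- slug3: loose steel slug lying on the bed, oblong 24 x 14 x 6 mm; origin at the centre of its underside
- slug4: loose steel slug lying on the bed, disc 22 mm across, 6 mm thick; origin at the centre of its underside
- cards: bystander: stack of white cards, 85 x 130 x 30 mm, loose; origin at the centre of its underside
- stapler: bystander: stapler, 36 x 135 x 42 mm, loose; origin at the centre of its underside
- notepads: bystander: stack of notepads, 105 x 148 x 45 mm, loose; origin at the centre of its underside
- envelopes: bystander: stack of envelopes, 110 x 160 x 24 mm, loose; origin at the centre of its underside
Mind the look-alikes: they are no part of the job. What is shaped like the scraper but red is not meant.

How it is judged:
By the outcome, as a careful person would: the job done as asked, in the order asked, and still so for the second after the job is handed in, with the robot touching nothing.
It also fails if it takes over 72 s, if anything falls off the work surface, if the arm or the gripper's body presses on something with over 40 N, if the wrist force passes 120 N, or if a joint passes its speed limit or range.

## Robot

A 6-joint arm with a two-finger parallel gripper is mounted at the origin on the work surface. World frame = base frame: x ahead of the robot, y to its left, z up, the work surface at z = 0. Lengths are in m, angles in degrees, forces in N, time in s.
With the tool pointing down it reaches from about 0.25 to 0.725 m from the base axis. Payload 9.7 kg.
Tool frame: the origin (TCP) lies midway between the tips of the shut fingers; the grasp point (between the pads) lies 19 mm behind it; z points along the fingers, y is the line along which they close (so a half turn about z gives the same grasp; the last joint's range is limited). The gripper opens to 85 mm and grips with 20 to 120 N. Pads are 22 mm wide; open, the fingers measure 114 mm over their backs; the gripper's body (76 mm by 85 mm) begins 54 mm behind the grasp point. The pads swing forward as they close: fully open they stand 13 mm farther back than shut.
Start: joints at [73.453, 4.979, 10.078, 95.1, 0, 90], TCP at [0.157, 0.527, 0.192] pointing down, gripper open.
Joint ranges: [-179.16, 179.16], [-48.56, 103.87], [-65.8, 70.77], [-126.05, 130.52], [-82.76, 87.17], [-180, 180]. Speed limits (degrees/s): [127.2, 127.2, 147.25, 180, 180, 180].

## Interface

Orientations are given as [roll, pitch, yaw] about the fixed x, y, z axes, in that order (R = Rz(yaw) Ry(pitch) Rx(roll)).
In Python, from workcell import readout, imaging, bot, spotter gives the robot as it stands.
- The arm moves only by the shell command python3 -m jog 'ROWS' [FORCE]. ROWS is JSON, a list of rows, each an object with "rotation": the turn, a rotation vector about the world's x, y, z in degrees, a list of three; "translation": the shift along the world's x, y, z in mm, a list of three; "grip": the finger opening in mm, from 0 to 85.4. In form: [{"rotation": [wx, wy, wz], "translation": [dx, dy, dz], "grip": grip}, ...]. A call has 1 to 20 rows; each row is the pose to reach, as a shift and turn from the pose commanded when the call began; what a row does not reach only later rows make up. A row lasts 1/10 s, in which the tool goes at most 50 mm and 8.59 degrees, less where a joint would pass 70% of its speed; a pose out of reach is approached as far as the arm can. A call with a gripper value outside its range is refused whole. The fingers move at their own pace and stop on an object; FORCE is the grip in N (left out, the last holds). Time passes only in rows, so rows that repeat a pose let the fingers close. It gives the time, the measured TCP pose, the force, the opening and the grip force at its end, in the units of the state.
- readout.get_obs(): the state, without advancing time (a new reading comes with each control period).
- imaging.camera(name): name is "scene" or "side" or "wrist"; returns (picture, depth): 420x560x3 uint8, red, green, blue; 420x560 float32, m along the optical axis (not along the pixel's ray), 0 where there is no reading.
- imaging.camera_info(name): a dict with "vertical_fov" (degrees; the focal length in pixels is half the picture's height over the tangent of half this angle, whatever the lens; pixels are square), "cx", "cy" (the principal point, pixels), "extrinsics" (4x4, takes a point from camera to world coordinates); the wrist camera has in their place "tool_from_camera" (4x4, takes a point from camera to tool coordinates, whose origin is the TCP and whose axes are the flange's). Camera axes: x right, y down, z forward; pixel columns grow to the right and rows downward; lengths in m; the calibration is good to about 2 mm. A picture is of the moment at which its call begins: read the wrist's pose just before it. camera_info takes no time and is no camera call.
- bot.job_done(): hands the job in; it is judged then, once.
Trained networks look in the newest picture that a camera, given by its name, has taken for a name from the list of things; names that differ only in an ending like _2 or _b are one class to them, and where a whole thing is asked for, a point or a joint stands for the part that bears it (a point fixed in the world has none). Each returns a list of dicts, best first, with "confidence" (0 to 1); they miss things now and then, are a little off and sometimes report something else, mostly with a low value. They report only what shows in the picture. A call takes as long as a camera call. They do not tell look-alikes from the thing itself.
- spotter.spot_in(camera, target): "box" ([centre column, centre row, width, height] in pixels, round what is visible of it).
- spotter.mark_of(camera, target): "uv" ([column, row] in pixels: a listed point, or the origin of a listed thing).
The state is a dict: "time": time; "q": joint angles; "qd": joint speeds; "joint_efforts": joint torques, N m; "ee_pos": TCP position; "tcp_rot": TCP orientation; "wrist_force": force on the tool from outside, world axes, zero at the start; "torque": the same for the moment, N m; "opening": finger opening in m; "grasp_force": force on a finger pad.
Only numpy, scipy, OpenCV 4.12 (cv2) and the standard library are available. Lean on these libraries where they do the work, as an engineer would, in place of code of your own. Each camera call takes 0.05 s, during which the arm holds its last target. There are 200 camera calls.

## Working session

There is one attempt and no reset: what is moved stays moved. The work goes in short steps, Python scripts to look and compute and a shell command to move; the robot and the scene stay as the last step left them, time stands still between calls to the robot, and variables do not carry over. Pictures are saved under pics/ and viewed, at most 11 in all, crops included, and the job is handed in when it is done.

```bash
mkdir -p pics
cat > h.py <<'E'
import numpy as np, cv2
from scipy.spatial.transform import Rotation as R
from workcell import readout, imaging, bot, spotter
def cam(n):
    o=readout.get_obs(); p,d=imaging.camera(n); i=imaging.camera_info(n)
    f=p.shape[0]/2/np.tan(np.radians(i['vertical_fov'])/2)
    if n=='wrist':
        T=np.eye(4);T[:3,:3]=R.from_euler('xyz',o['tcp_rot'],degrees=True).as_matrix();T[:3,3]=o['ee_pos'];T=T@np.array(i['tool_from_camera'])
    else: T=np.array(i['extrinsics'])
    return p,d,f,i['cx'],i['cy'],T
def ray(c,u,v,z=None):
    "point on plane z, or by depth"
    p,d,f,cx,cy,T=c; r=np.array([(u-cx)/f,(v-cy)/f,1.])
    if z is None: return T[:3,:3]@(r*d[int(round(v)),int(round(u))])+T[:3,3]
    w=T[:3,:3]@r; return T[:3,3]+w*(z-T[2,3])/w[2]
def cloud(c):
    p,d,f,cx,cy,T=c; v,u=np.indices(d.shape); P=np.stack([(u-cx)/f*d,(v-cy)/f*d,d],-1)@T[:3,:3].T+T[:3,3]
    P[d==0]=np.nan; return P
def save(c,name): cv2.imwrite('pics/'+name,c[0][...,::-1])
E
python3 - <<'E'
from h import *
print(readout.get_obs())
for n in ['scene','side']:
    c=cam(n); save(c,n+'0.png'); print(n,c[5].round(3).tolist())
    for t in ['scraper','scraper_grip','mat','press','knob_grip','bed_mid','tray_in','slug0','slug1']:
        print(t,[(np.round(m['uv']).tolist(),round(m['confidence'],2)) for m in spotter.mark_of(n,t)[:6]])
E
```

```text
{'time': 0.0, 'q': array([7.34495008e+01, 5.01041681e+00, 1.00329383e+01, 9.51006421e+01,
       1.64796659e-03, 8.99982340e+01]), 'qd': array([-0.0708936 ,  0.02408614,  0.03353331,  0.14288757, -0.05246168,
        0.05861481]), 'joint_efforts': array([-1.08900284e-03, -5.20381200e+01,  4.64808512e+01,  1.59188057e-02,
       -4.18628656e-05,  4.35396018e-06]), 'ee_pos': array([0.15657857, 0.52692733, 0.1915761 ]), 'tcp_rot': array([-1.79921879e+02, -1.65037297e-03,  1.63451265e+02]), 'wrist_force': array([ 0.53178853, -0.11325541,  0.24385519]), 'torque': array([ 0.01106912,  0.0094707 , -0.0011152 ]), 'grasp_force': 0.0, 'opening': 0.08520747591924016}
scene [[-0.787, 0.497, -0.366, 0.991], [0.617, 0.647, -0.448, 0.63], [0.014, -0.578, -0.816, 1.205], [0.0, 0.0, 0.0, 1.0]]
scraper [([392.0, 239.0], 0.92), ([428.0, 281.0], 0.66), ([326.0, 340.0], 0.64), ([360.0, 263.0], 0.57)]
scraper_grip [([394.0, 233.0], 0.97), ([360.0, 254.0], 0.9), ([357.0, 261.0], 0.2)]
mat [([355.0, 262.0], 0.84)]
press [([237.0, 243.0], 0.98)]
knob_grip [([272.0, 253.0], 0.76)]
bed_mid [([236.0, 237.0], 0.
[... 463 characters left out ...]
], 0.46), ([212.0, 167.0], 0.45)]
scraper_grip [([207.0, 182.0], 0.8), ([244.0, 176.0], 0.58), ([214.0, 158.0], 0.56), ([315.0, 184.0], 0.31), ([365.0, 314.0], 0.22)]
mat [([250.0, 189.0], 0.62)]
press [([326.0, 225.0], 0.9)]
knob_grip [([313.0, 183.0], 0.56), ([257.0, 227.0], 0.44)]
bed_mid [([331.0, 217.0], 0.86)]
tray_in [([347.0, 249.0], 0.81), ([258.0, 228.0], 0.74), ([338.0, 214.0], 0.66)]
slug0 [([270.0, 288.0], 0.75), ([350.0, 229.0], 0.59), ([330.0, 224.0], 0.57), ([339.0, 213.0], 0.55), ([327.0, 228.0], 0.53), ([316.0, 220.0], 0.52)]
slug1 [([270.0, 288.0], 0.75), ([350.0, 229.0], 0.59), ([330.0, 224.0], 0.57), ([339.0, 213.0], 0.55), ([327.0, 228.0], 0.53), ([316.0, 220.0], 0.52)]
```

View pics/scene0.png

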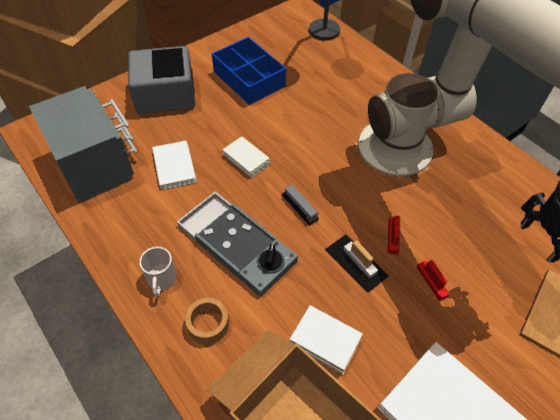

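View pics/side0.png

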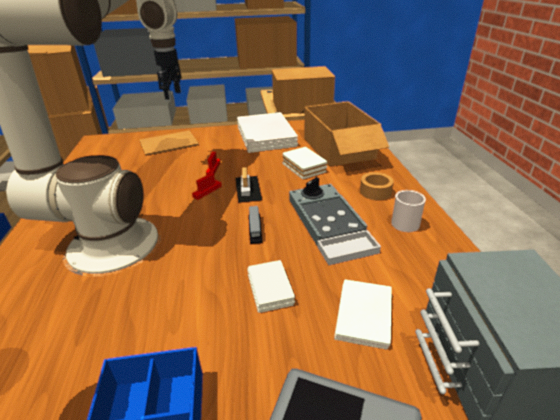

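Scene: the scraper (aluminium with a wooden grip, on the black mat) is at (360,257). The look-alikes are red blocks at (394,233) and (433,280). The press runs from the tray at (204,215) to the knob at (271,257), with five slugs near (227–247, 216–245). The stapler at (300,204) stands between the mat and the press. I choose (360,257) and will check it in a crop.

Run:
```python
from h import *
for n,(u0,u1,v0,v1) in {'scene':(170,450,180,320)}.items():
    c=cam(n); cv2.imwrite('pics/crop.png',cv2.resize(c[0][v0:v1,u0:u1,::-1],None,fx=2.85,fy=2.85,interpolation=cv2.INTER_CUBIC))
c=cam('scene')
g=lambda t,z,k=0:[ray(c,*m['uv'],z).round(3).tolist() for m in spotter.mark_of('scene',t)[:6]]
print('press',g('press',0),'bed',g('bed_mid',.03),'tray',g('tray_in',.004),'knob',g('knob_grip',.075),'mat',g('mat',0),'grip',g('scraper_grip',.047),'slug',g('slug0',.03))
P=cloud(c)
# wood grip & table levels
print('table z', np.nanmedian(P[300:310,280:290,2]))
def rect(mask,name):
    q=P[mask][:,:2].astype(np.float32)*1000; r=cv2.minAreaRect(q); print(name,len(q),r)
box=np.zeros(P.shape[:2],bool); box[190:300,170:300]=1
rect(box&(P[...,2]>.035)&(P[...,2]<.05)&(np.linalg.norm(P[...,:2]-ray(c,236,237,.03)[:2],axis=-1)<.2),'rails/housing')
box[:]=0; box[225:295,325:390]=1
rect(box&(P[...,2]>.056)&(P[...,2]<.075),'griptop')
rect(box&(P[...,2]>.012)&(P[...,2]<.075),'scraper')
d=c[0].astype(int).max(-1)<45
rect(box&d&(P[...,2]<.01),'mat')
box[:]=0; box[180:225,280:322]=1; rect(box&(P[...,2]>.015),'stapler')
```

```text
press [[0.621, -0.015, -0.0], [0.601, -0.059, -0.0]] bed [[0.622, -0.02, 0.03], [0.579, 0.091, 0.03]] tray [[0.648, -0.125, 0.004]] knob [[0.59, 0.107, 0.075]] mat [[0.384, 0.236, 0.0], [0.41, -0.006, 0.0]] grip [[0.283, 0.399, 0.047], [0.389, 0.239, 0.047], [0.268, 0.243, 0.047]] slug [[0.651, -0.011, 0.03], [0.61, -0.037, 0.03], [0.57, -0.024, 0.03], [0.593, -0.083, 0.03], [0.671, -0.069, 0.03]]
table z -0.0011295638136760155
rails/housing 1453 ((671.4631958007812, 35.93650817871094), (269.4427490234375, 251.90817260742188), 8.404159545898438)
griptop 156 ((387.68621826171875, 241.47129821777344), (70.51079559326172, 17.90200424194336), 86.24884796142578)
scraper 578 ((325.26898193359375, 245.61074829101562), (110.31620788574219, 154.2233428955078), 86.2839126586914)
mat 960 ((394.8559265136719, 235.43978881835938), (79.86773681640625, 167.03636169433594), 0.8175291419029236)
stapler 450 ((401.9112548828125, 4.727451324462891), (127.72370910644531, 32.13015365600586), 88.26386260986328)
```

View pics/crop.png

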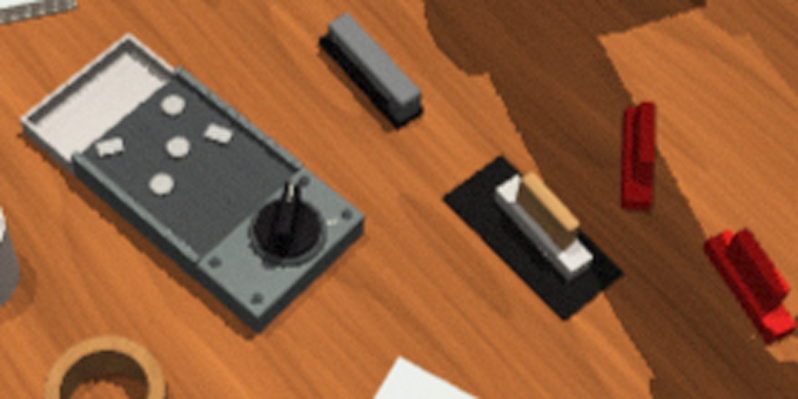

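The crop confirms the choice: wooden grip, aluminium bar and black mat at crop (545,225). Both look-alikes are plainly red, at (640,155) and (750,280). I'll move above the scraper and look with the wrist camera.

```bash
python3 -m jog '[{"rotation":[0,0,-77],"translation":[231,-287,30],"grip":60},{"rotation":[0,0,-77],"translation":[231,-287,30],"grip":60},{"rotation":[0,0,-77],"translation":[231,-287,30],"grip":60},{"rotation":[0,0,-77],"translation":[231,-287,30],"grip":60},{"rotation":[0,0,-77],"translation":[231,-287,30],"grip":60},{"rotation":[0,0,-77],"translation":[231,-287,30],"grip":60},{"rotation":[0,0,-77],"translation":[231,-287,30],"grip":60},{"rotation":[0,0,-77],"translation":[231,-287,30],"grip":60},{"rotation":[0,0,-77],"translation":[231,-287,30],"grip":60},{"rotation":[0,0,-77],"translation":[231,-287,30],"grip":60},{"rotation":[0,0,-77],"translation":[231,-287,30],"grip":60},{"rotation":[0,0,-77],"translation":[231,-287,30],"grip":60}]'
python3 - <<'E'
from h import *
o=readout.get_obs(); print(o['q'].round(1),o['ee_pos'].round(4),o['tcp_rot'].round(2))
c=cam('wrist'); save(c,'w1.png'); P=cloud(c); print(c[5].round(3).tolist())
def rect(mask,name):
    q=P[mask][:,:2].astype(np.float32)*1000; 
    if len(q): print(name,len(q),cv2.minAreaRect(q))
near=np.linalg.norm(P[...,:2]-[.388,.241],axis=-1)<.1
for lo,hi in [(.058,.07),(.015,.03)]: rect(near&(P[...,2]>lo)&(P[...,2]<hi),(lo,hi))
print(np.nanpercentile(P[near&(P[...,2]>.055)][:,2],[10,50,90]) if (near&(P[...,2]>.055)).any() else 0)
print([ray(c,*m['uv'],.047).round(4) for m in spotter.mark_of('wrist','scraper_grip')],[ray(c,*m['uv'],0).round(4) for m in spotter.mark_of('wrist','mat')])
E
```

```text
time: 2.65
ee_pos: [0.3873, 0.2406, 0.2223]
tcp_rot: [-180.0, -0.0, 86.7]
wrist_force: [-0.7, 0.2, 0.3]
opening: 0.06
grasp_force: 0.0
[ 31.8  -7.    1.6  98.6   0.  125.2] [0.3873 0.2406 0.2223] [-180.    -0.    86.7]
[[0.998, -0.056, -0.015, 0.391], [-0.058, -0.964, -0.259, 0.306], [-0.0, 0.26, -0.966, 0.403], [0.0, 0.0, 0.0, 1.0]]
(0.058, 0.07) 814 ((383.81304931640625, 240.40414428710938), (68.83296203613281, 15.316187858581543), 86.81173706054688)
(0.015, 0.03) 1077 ((342.99853515625, 242.38385009765625), (108.73431396484375, 108.21170806884766), 87.03195190429688)
[0.31275258 0.3410349  0.35720544]
[array([0.2759, 0.3978, 0.047 ]), array([0.3797, 0.2379, 0.047 ]), array([0.2547, 0.238 , 0.047 ])] [array([0.3896, 0.2344, 0.    ])]
```

View pics/w1.png

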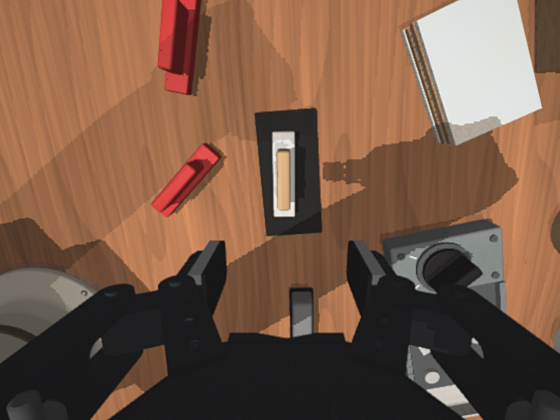

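Wrist view: the scraper is at (284,175), upright between the fingers' line and aligned with the tool. The red blocks are at (180,45) and (187,180). Descending to grasp.

```bash
python3 -m jog '[{"rotation":[0,0,0],"translation":[-2,0,-50],"grip":50},{"rotation":[0,0,0],"translation":[-2,0,-100],"grip":50},{"rotation":[0,0,0],"translation":[-2,0,-140],"grip":50},{"rotation":[0,0,0],"translation":[-2,0,-170],"grip":50},{"rotation":[0,0,0],"translation":[-2,0,-185],"grip":50},{"rotation":[0,0,0],"translation":[-2,0,-194],"grip":50},{"rotation":[0,0,0],"translation":[-2,0,-194],"grip":50},{"rotation":[0,0,0],"translation":[-2,0,-194],"grip":0},{"rotation":[0,0,0],"translation":[-2,0,-194],"grip":0},{"rotation":[0,0,0],"translation":[-2,0,-194],"grip":0},{"rotation":[0,0,0],"translation":[-2,0,-194],"grip":0},{"rotation":[0,0,0],"translation":[-2,0,-194],"grip":0},{"rotation":[0,0,0],"translation":[-2,0,-194],"grip":0},{"rotation":[0,0,0],"translation":[-2,0,-194],"grip":0},{"rotation":[0,0,0],"translation":[-2,0,-194],"grip":0}]' 80
```

```text
time: 4.3
ee_pos: [0.3856, 0.2402, 0.0283]
tcp_rot: [-180.0, 0.0, 86.5]
wrist_force: [-0.4, 0.5, 0.5]
opening: 0.0001
grasp_force: 0.0
```

Run:
```python
from h import *
o=readout.get_obs(); print(o['opening'],o['ee_pos'].round(4),o['tcp_rot'])
c=cam('wrist');s=cam('scene');d=cam('side')
a=cv2.resize(s[0][180:310,290:450],(560,420)); b=cv2.resize(d[0][130:230,180:300],(560,420))
cv2.imwrite('pics/a2.png',cv2.resize(np.hstack([c[0][150:420],a[:270]*0+cv2.resize(a,(560,270))]),None,fx=.71,fy=.71)[...,::-1])
cv2.imwrite('pics/a2.png',cv2.resize(np.vstack([np.hstack([c[0],a]),np.hstack([b,s[0]])]),(800,600))[...,::-1])
```

```text
0.00011596000633601482 [0.3856 0.2402 0.0283] [-1.79998202e+02  1.96246775e-03  8.64511890e+01]
```

View pics/a2.png

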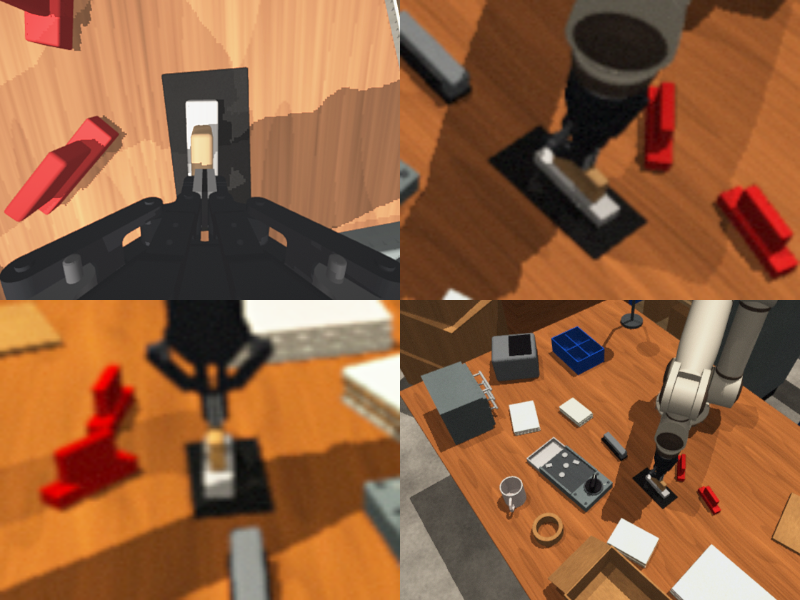

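Run:
```python
from h import *
c=cam('wrist');P=cloud(c)
for v in range(150,330,12): print(v,[(u,*(P[v,u]*1000).round(0).tolist(),c[0][v,u].tolist()) for u in (276,284,292)])
o=spotter.spot_in('wrist','scraper'); print([(np.round(b['box']),b['confidence']) for b in o])
s=cam('scene');Q=cloud(s)
dk=(s[0].max(-1)<60)&(np.linalg.norm(Q[...,:2]-[.3856,.2402],axis=-1)<.1)&(Q[...,2]>.02)&(Q[...,2]<.12)
q=Q[dk];
for lo in np.arange(.02,.12,.01):
    k=q[(q[:,2]>lo)&(q[:,2]<=lo+.01)]; print(lo.round(2),len(k),(np.median(k,0)*1000).round() if len(k) else '')
```

```text
150 [(276, 382.0, 289.0, 23.0, [247, 246, 245]), (284, 387.0, 289.0, 21.0, [246, 245, 244]), (292, 392.0, 289.0, 23.0, [246, 245, 244])]
162 [(276, 382.0, 282.0, 23.0, [246, 246, 245]), (284, 387.0, 281.0, 22.0, [246, 245, 244]), (292, 392.0, 281.0, 22.0, [246, 245, 244])]
174 [(276, 381.0, 274.0, 22.0, [248, 246, 241]), (284, 386.0, 274.0, 22.0, [228, 224, 215]), (292, 391.0, 274.0, 23.0, [170, 166, 162])]
186 [(276, 382.0, 274.0, 59.0, [132, 107, 82]), (284, 386.0, 274.0, 60.0, [137, 111, 85]), (292, 390.0, 274.0, 60.0, [131, 107, 82])]
198 [(276, 382.0, 269.0, 63.0, [245, 227, 177]), (284, 386.0, 269.0, 62.0, [244, 222, 169]), (292, 390.0, 268.0, 62.0, [238, 207, 156])]
210 [(276, 382.0, 263.0, 63.0, [245, 227, 175]), (284, 386.0, 263.0, 63.0, [244, 221, 168]), (292, 390.0, 262.0, 62.0, [238, 206, 155])]
222 [(276, 381.0, 256.0, 61.0, [245, 226, 177]), (284, 385.0, 256.0, 62.0, [244, 221, 169]), (292, 389.0, 256.0, 63.0, [238, 209, 157])]
234 [(276, 381.0, 250.0, 62.0, [164, 134, 101]), (284, 385.0, 250.0, 63.0, [160, 130, 99]), (292, 389.0, 250.0, 63.0, [151, 122, 93])]
246 [(276
[... 511 characters left out ...]
1, 40, 41])]
294 [(276, 383.0, 253.0, 124.0, [41, 42, 43]), (284, 385.0, 240.0, 103.0, [46, 46, 47]), (292, 388.0, 245.0, 112.0, [39, 41, 42])]
306 [(276, 383.0, 250.0, 125.0, [40, 40, 41]), (284, 384.0, 235.0, 104.0, [45, 45, 46]), (292, 388.0, 241.0, 113.0, [41, 40, 42])]
318 [(276, 382.0, 238.0, 115.0, [46, 46, 48]), (284, 378.0, 156.0, 3.0, [46, 45, 45]), (292, 387.0, 236.0, 113.0, [42, 42, 44])]
[(array([50., 36., 99., 72.]), 0.72), (array([284., 191.,  45., 110.]), 0.68), (array([ 88., 235., 161., 146.]), 0.63)]
0.02 0 
0.03 0 
0.04 1 [383. 276.  47.]
0.05 0 
0.06 0 
0.07 6 [399. 244.  75.]
0.08 14 [397. 249.  86.]
0.09 6 [395. 250.  95.]
0.1 6 [396. 252. 106.]
0.11 28 [401. 251. 117.]
```

Run:
```python
from h import *
c=cam('wrist');P=cloud(c)
for v in range(232,252,2): print(v,[(u,*(P[v,u]*1000).round(0).tolist(),c[0][v,u].tolist()) for u in (270,277,284,291,298)])
print(imaging.camera_info('wrist')['tool_from_camera'])
s=cam('side');Q=cloud(s)
m=(np.linalg.norm(Q[...,:2]-[.3856,.2402],axis=-1)<.035)&(Q[...,2]>.02)&(Q[...,2]<.13)
vs,us=np.where(m)
for v in range(vs.min(),vs.max()+1):
    k=us[vs==v]
    if len(k): u=int(np.median(k)); print(v,u,(Q[v,u]*1000).round(),s[0][v,u])
```

```text
232 [(270, 378.0, 251.0, 62.0, [150, 121, 92]), (277, 381.0, 251.0, 63.0, [162, 132, 100]), (284, 385.0, 251.0, 63.0, [157, 127, 97]), (291, 389.0, 251.0, 63.0, [148, 121, 92]), (298, 392.0, 249.0, 60.0, [185, 175, 166])]
234 [(270, 378.0, 250.0, 62.0, [149, 121, 92]), (277, 381.0, 250.0, 63.0, [163, 132, 100]), (284, 385.0, 250.0, 64.0, [159, 129, 98]), (291, 389.0, 250.0, 63.0, [153, 125, 95]), (298, 392.0, 248.0, 59.0, [186, 176, 167])]
236 [(270, 377.0, 248.0, 62.0, [150, 121, 92]), (277, 382.0, 252.0, 71.0, [133, 119, 107]), (284, 385.0, 252.0, 71.0, [107, 87, 68]), (291, 389.0, 251.0, 70.0, [129, 117, 107]), (298, 392.0, 251.0, 71.0, [143, 138, 132])]
238 [(270, 377.0, 248.0, 62.0, [150, 121, 92]), (277, 382.0, 252.0, 73.0, [114, 113, 112]), (284, 385.0, 252.0, 74.0, [34, 34, 36]), (291, 388.0, 252.0, 74.0, [116, 115, 115]), (298, 392.0, 251.0, 73.0, [111, 110, 109])]
240 [(270, 377.0, 247.0, 63.0, [151, 122, 92]), (277, 382.0, 252.0, 76.0, [114, 113, 111]), (284, 385.0, 252.0, 77.0, [40, 39, 39]), (291, 388.0, 251.0, 75.0, [117, 115, 114]), (298, 392.0, 252.0, 77.0, [112, 110,
[... 2028 characters left out ...]
 66 61]
170 243 [380. 231.  74.] [83 81 72]
171 244 [383. 229.  71.] [69 67 58]
172 244 [382. 233.  65.] [101  74  48]
173 244 [382. 232.  62.] [185 132  68]
174 245 [385. 221.  64.] [236 178  93]
175 245 [385. 216.  63.] [240 185  97]
176 245 [384. 208.  63.] [239 181  94]
177 246 [387. 205.  61.] [177 129  73]
178 247 [390. 207.  56.] [109  91  73]
179 248 [394. 262.  22.] [99 93 85]
180 248 [394. 250.  24.] [102  97  89]
181 248 [393. 242.  25.] [123 116 105]
182 248 [393. 236.  24.] [136 128 116]
183 246 [385. 198.  42.] [143 103  57]
184 248 [392. 222.  24.] [139 129 113]
185 248 [392. 217.  23.] [130 123 108]
186 248 [391. 212.  23.] [142 132 119]
187 245 [381. 206.  23.] [188 174 153]
```

The views show the real fingertips at z≈70 mm while the reported TCP z is 28 mm. Wrist and side depth agree, so the tips sit about 42 mm above the reported TCP and closed above the grip. I'll open and lower by that amount.

```bash
python3 -m jog '[{"rotation":[0,0,0],"translation":[0,0,0],"grip":50},{"rotation":[0,0,0],"translation":[0,0,0],"grip":50},{"rotation":[0,0,0],"translation":[0,0,0],"grip":50},{"rotation":[0,0,0],"translation":[0,0,0],"grip":50},{"rotation":[0,0,0],"translation":[0,0,-15],"grip":50},{"rotation":[0,0,0],"translation":[0,0,-28],"grip":50},{"rotation":[0,0,0],"translation":[0,0,-36],"grip":50},{"rotation":[0,0,0],"translation":[0,0,-40],"grip":50},{"rotation":[0,0,0],"translation":[0,0,-40],"grip":50},{"rotation":[0,0,0],"translation":[0,0,-40],"grip":10},{"rotation":[0,0,0],"translation":[0,0,-40],"grip":10},{"rotation":[0,0,0],"translation":[0,0,-40],"grip":10},{"rotation":[0,0,0],"translation":[0,0,-40],"grip":10},{"rotation":[0,0,0],"translation":[0,0,-40],"grip":10},{"rotation":[0,0,0],"translation":[0,0,-40],"grip":10},{"rotation":[0,0,0],"translation":[0,0,-40],"grip":10}]' 80
python3 - <<'E'
from h import *
c=cam('wrist');P=cloud(c)
for v in range(150,260,6): print(v,[(u,*(P[v,u]*1000).round(0).tolist(),c[0][v,u].tolist()) for u in (266,284,302)])
E
```

```text
time: 6.3
ee_pos: [0.386, 0.2404, -0.0112]
tcp_rot: [180.0, -0.0, 86.5]
wrist_force: [0.2, -0.5, 4.5]
opening: 0.0152
grasp_force: 78.7
150 [(266, 379.0, 293.0, 23.0, [247, 246, 245]), (284, 388.0, 293.0, 23.0, [246, 244, 243]), (302, 397.0, 292.0, 22.0, [245, 244, 242])]
156 [(266, 379.0, 290.0, 22.0, [247, 246, 246]), (284, 388.0, 290.0, 23.0, [246, 246, 245]), (302, 396.0, 289.0, 23.0, [246, 246, 244])]
162 [(266, 379.0, 287.0, 23.0, [247, 246, 246]), (284, 388.0, 287.0, 23.0, [246, 246, 244]), (302, 396.0, 286.0, 23.0, [246, 245, 244])]
168 [(266, 379.0, 285.0, 23.0, [247, 246, 246]), (284, 387.0, 284.0, 23.0, [246, 245, 244]), (302, 396.0, 283.0, 22.0, [246, 245, 244])]
174 [(266, 378.0, 282.0, 23.0, [247, 246, 246]), (284, 387.0, 281.0, 23.0, [246, 245, 244]), (302, 396.0, 280.0, 22.0, [246, 245, 244])]
180 [(266, 378.0, 279.0, 22.0, [247, 246, 245]), (284, 387.0, 278.0, 23.0, [246, 245, 244]), (302, 396.0, 277.0, 22.0, [246, 245, 244])]
186 [(266, 378.0, 275.0, 22.0, [247, 246, 245]), (284, 387.0, 275.0, 23.0, [247, 247, 245]), (302, 396.0, 274.0, 23.0, [251, 250, 249])]
192 [
[... 922 characters left out ...]
, 63.0, [225, 186, 139])]
234 [(266, 379.0, 264.0, 60.0, [192, 157, 124]), (284, 386.0, 265.0, 63.0, [245, 224, 173]), (302, 393.0, 264.0, 62.0, [141, 114, 88])]
240 [(266, 379.0, 262.0, 60.0, [176, 145, 116]), (284, 386.0, 262.0, 62.0, [245, 224, 172]), (302, 393.0, 262.0, 62.0, [145, 119, 90])]
246 [(266, 377.0, 252.0, 43.0, [171, 141, 114]), (284, 386.0, 260.0, 63.0, [245, 225, 173]), (302, 393.0, 260.0, 62.0, [145, 118, 91])]
252 [(266, 378.0, 253.0, 51.0, [113, 93, 72]), (284, 386.0, 258.0, 63.0, [247, 211, 157]), (302, 393.0, 257.0, 61.0, [145, 118, 91])]
258 [(266, 378.0, 253.0, 56.0, [90, 74, 59]), (284, 386.0, 256.0, 63.0, [162, 132, 101]), (302, 393.0, 254.0, 62.0, [144, 117, 90])]
```

Gripped: opening is 15.2 mm and the underside is at reported z + 15 mm. Lifting, turning and moving toward the bed.

```bash
python3 -m jog '[{"rotation":[0,0,0],"translation":[0,0,30],"grip":10},{"rotation":[0,0,0],"translation":[0,0,70],"grip":10},{"rotation":[0,0,8],"translation":[0,0,110],"grip":10},{"rotation":[0,0,16],"translation":[20,-30,150],"grip":10},{"rotation":[0,0,24],"translation":[40,-55,170],"grip":10},{"rotation":[0,0,32],"translation":[60,-80,170],"grip":10},{"rotation":[0,0,40],"translation":[80,-105,170],"grip":10},{"rotation":[0,0,48],"translation":[95,-130,170],"grip":10},{"rotation":[0,0,56],"translation":[110,-155,170],"grip":10},{"rotation":[0,0,64],"translation":[125,-180,170],"grip":10},{"rotation":[0,0,72],"translation":[140,-205,170],"grip":10},{"rotation":[0,0,80],"translation":[155,-230,170],"grip":10},{"rotation":[0,0,88],"translation":[165,-250,170],"grip":10},{"rotation":[0,0,96],"translation":[170,-260,170],"grip":10},{"rotation":[0,0,103],"translation":[174,-260,170],"grip":10},{"rotation":[0,0,107],"translation":[174,-260,170],"grip":10},{"rotation":[0,0,107],"translation":[174,-260,170],"grip":10},{"rotation":[0,0,107],"translation":[174,-260,170],"grip":10}]' 80
python3 - <<'E'
from h import *
o=readout.get_obs(); print(o['q'].round(1),o['ee_pos'].round(4),o['tcp_rot'].round(2),o['opening'])
c=cam('wrist'); save(c,'w3.png')
for t,z in [('bed_mid',.03),('tray_in',.004),('knob_grip',.075),('press',0),('slug0',.036)]:
    print(t,[(ray(c,*m['uv'],z).round(4).tolist(),np.round(m['uv']).tolist(),round(m['confidence'],2)) for m in spotter.mark_of('wrist',t)[:6]])
P=cloud(c); np.save('P3.npy',P); np.save('I3.npy',c[0])
for n in ('scene',):
  s=cam(n); print(n,[(ray(s,*m['uv'],.03).round(4).tolist()) for m in spotter.mark_of(n,'bed_mid')[:2]],[(ray(s,*m['uv'],.004).round(4).tolist()) for m in spotter.mark_of(n,'tray_in')[:2]])
E
```

```text
time: 8.15
ee_pos: [0.5594, -0.0197, 0.1577]
tcp_rot: [180.0, -0.1, -166.7]
wrist_force: [1.4, 0.1, -2.3]
opening: 0.0152
grasp_force: 78.6
[ -2.    5.8   7.1  91.4  -0.  -15.4] [ 0.5594 -0.0197  0.1577] [ 1.7999e+02 -6.0000e-02 -1.6667e+02] 0.01517499034720479
bed_mid []
tray_in [([0.6324, -0.1371, 0.004], [174.0, 218.0], 0.6), ([0.3982, -0.0005, 0.004], [342.0, 31.0], 0.46)]
knob_grip [([0.5863, 0.107, 0.075], [410.0, 253.0], 0.71)]
press []
slug0 [([0.5877, -0.0763, 0.036], [227.0, 201.0], 0.74), ([0.6598, -0.07, 0.036], [220.0, 264.0], 0.49), ([0.6094, -0.0356, 0.036], [261.0, 229.0], 0.39)]
scene [[0.6136, -0.0149, 0.03], [0.5045, -0.1005, 0.03]] [[0.6373, -0.1295, 0.004]]
```

View pics/w3.png

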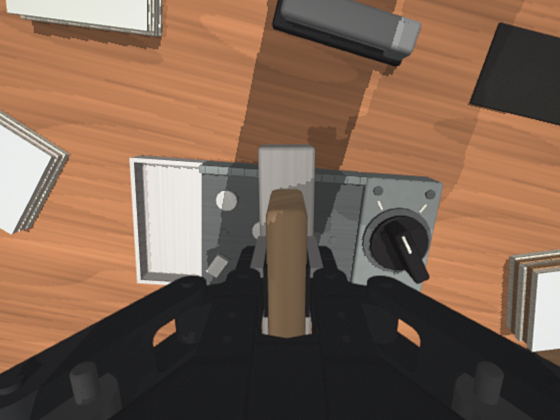

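Run:
```python
from h import *
P=np.load('P3.npy'); I=np.load('I3.npy').astype(int)
Z=P[...,2]
# press body points: height 20..45, outside arm
m=(Z>.012)&(Z<.046)&(P[...,0]>.5)&(P[...,0]<.72)&(np.indices(Z.shape)[0]<300)&(P[...,1]>-.21)&(P[...,1]<.17)
q=P[m]
# left (robot-side) edge: min x per y bin
for y in np.arange(-.18,.16,.02):
    k=q[(q[:,1]>y)&(q[:,1]<y+.004)]
    if len(k): j=k[:,0].argmin(); print('edge y%.3f x%.4f z%.3f'%(k[j,1],k[j,0],k[j,2]))
for x in np.arange(.56,.68,.02):
    k=q[(q[:,0]>x)&(q[:,0]<x+.004)]
    if len(k): a,b=k[:,1].argmin(),k[:,1].argmax(); print('x%.3f ymin %.4f z%.3f | ymax %.4f z%.3f'%(x,k[a,1],k[a,2],k[b,1],k[b,2]))
# white pointer / wing
w=(Z>.075)&(Z<.095)&(np.hypot(P[...,0]-.586,P[...,1]-.107)<.045)
if w.sum(): print('wing',w.sum(),cv2.minAreaRect(P[w][:,:2].astype(np.float32)*1000),np.nanmedian(Z[w]))
d=(Z>.045)&(Z<.06)&(np.hypot(P[...,0]-.586,P[...,1]-.107)<.045)
print('disc',d.sum(),cv2.minAreaRect(P[d][:,:2].astype(np.float32)*1000),np.nanmedian(Z[d]))
# slugs bright pix on bed
b=((I.min(-1)>120)&(Z>.028)&(Z<.045)&(P[...,1]<.0)&(P[...,1]>-.15)).astype(np.uint8)
n,l,s,ce=cv2.connectedComponentsWithStats(b)
for i in range(1,n):
    if s[i,4]>30: print('slug',ce[i].round(),s[i,4],np.median(P[l==i],0).round(4))
s=cam('scene')
import itertools
Q=cloud(s)
for px in [(165,100),(110,145),(172,105),(220,133),(178,147),(161,184)][:0]: pass
pts=[(172,104),(110,147),(218,132),(178,147),(161,184)]
print('scene slugs',[ray(s,170+u/2.85,180+v/2.85,.036).round(3).tolist() for u,v in pts])
```

```text
edge y-0.176 x0.5667 z0.017
edge y-0.156 x0.5635 z0.022
edge y-0.136 x0.5604 z0.018
edge y-0.116 x0.5572 z0.015
edge y-0.096 x0.5540 z0.020
edge y-0.076 x0.5506 z0.018
edge y-0.057 x0.5474 z0.016
edge y-0.040 x0.6005 z0.029
edge y0.024 x0.5346 z0.018
edge y0.043 x0.5315 z0.017
edge y0.064 x0.5283 z0.014
edge y0.084 x0.5250 z0.024
edge y0.104 x0.5218 z0.022
edge y0.124 x0.5186 z0.020
edge y0.141 x0.5489 z0.035
x0.560 ymin -0.1589 z0.016 | ymax 0.1427 z0.036
x0.580 ymin -0.1828 z0.022 | ymax 0.1457 z0.036
x0.600 ymin -0.1801 z0.021 | ymax 0.1491 z0.036
x0.620 ymin -0.1771 z0.021 | ymax 0.1343 z0.037
x0.640 ymin -0.1734 z0.022 | ymax 0.1549 z0.036
x0.660 ymin -0.1699 z0.023 | ymax -0.0537 z0.028
wing 974 ((586.8176879882812, 106.61190795898438), (56.34000015258789, 15.293517112731934), 40.93263244628906) 0.08330290085662087
disc 1669 ((586.0758056640625, 105.7991943359375), (56.4287109375, 59.119598388671875), 48.848506927490234) 0.050625413269387576
slug [213. 169.] 214 [ 0.5578 -0.0955  0.0387]
slug [225. 200.] 328 [ 0.5874 -0.0779  0.0347]
slug [256. 230.] 88 [ 0.6126 -0.0398  0.0346]
slug [216. 266.] 237 [ 0.6642 -0.0744  0.0347]
scene slugs [[0.59, -0.076, 0.036], [0.667, -0.071, 0.036], [0.574, -0.022, 0.036], [0.615, -0.032, 0.036], [0.651, -0.007, 0.036]]
```

The press is fitted at (0.6143, -0.0156) with yaw 9.1°. All slugs lie within |x|≤54 mm and y≤15 mm in the press frame, so I'll set the bar down at press y=+45.

```bash
python3 -m jog '[{"rotation":[0,0,-4.2],"translation":[24,24,-10],"grip":10},{"rotation":[0,0,-4.2],"translation":[48,48.5,-40],"grip":10},{"rotation":[0,0,-4.2],"translation":[48,48.5,-70],"grip":10},{"rotation":[0,0,-4.2],"translation":[48,48.5,-95],"grip":10},{"rotation":[0,0,-4.2],"translation":[48,48.5,-115],"grip":10},{"rotation":[0,0,-4.2],"translation":[48,48.5,-120],"grip":10},{"rotation":[0,0,-4.2],"translation":[48,48.5,-120],"grip":10},{"rotation":[0,0,-4.2],"translation":[48,48.5,-120],"grip":10}]' 80
python3 - <<'E'
from h import *
c=cam('wrist'); s=cam('side'); e=cam('scene')
f=lambda i:cv2.resize(i,(800,600))
a=cv2.resize(s[0][160:280,270:400],(400,370)); b=cv2.resize(e[0][180:300,170:310],(400,343))
cv2.imwrite('pics/d4.png',np.hstack([cv2.resize(c[0],(400,300)),np.vstack([a])[:300]])[...,::-1])
E
```

```text
time: 9.45
ee_pos: [0.6083, 0.0287, 0.0397]
tcp_rot: [-180.0, 0.1, -170.8]
wrist_force: [0.3, 0.4, -1.8]
opening: 0.015
grasp_force: 78.6
```

View pics/d4.png

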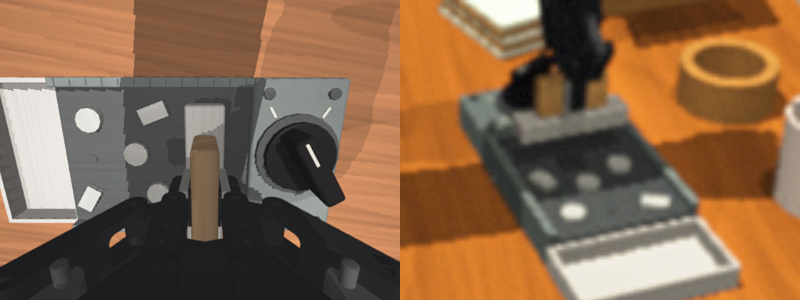

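The bar stands behind all five slugs and is square to the lane (wrist panel: slugs at x 85–165, bar at 205; side panel confirms). Lowering.

```bash
python3 -m jog '[{"rotation":[0,0,0],"translation":[-1,0,-10],"grip":10},{"rotation":[0,0,0],"translation":[-1,0,-18],"grip":10},{"rotation":[0,0,0],"translation":[-1,0,-22],"grip":10},{"rotation":[0,0,0],"translation":[-1,0,-24],"grip":10},{"rotation":[0,0,0],"translation":[-1,0,-24],"grip":10},{"rotation":[0,0,0],"translation":[-1,0,-24],"grip":10}]' 80
```

```text
time: 10.2
ee_pos: [0.6063, 0.0287, 0.0148]
tcp_rot: [180.0, -0.0, -170.7]
wrist_force: [-4.7, 0.2, 4.9]
opening: 0.015
grasp_force: 79.6
```

Light bed contact. Sweeping toward the tray.

```bash
python3 -m jog '[{"rotation":[0,0,0],"translation":[1.4,-5,0.5],"grip":10},{"rotation":[0,0,0],"translation":[2.2,-14,0.5],"grip":10},{"rotation":[0,0,0],"translation":[3.6,-23,0.5],"grip":10},{"rotation":[0,0,0],"translation":[5,-32,0.5],"grip":10},{"rotation":[0,0,0],"translation":[6.5,-41,0.5],"grip":10},{"rotation":[0,0,0],"translation":[8,-50,0.5],"grip":10},{"rotation":[0,0,0],"translation":[9.4,-59,0.5],"grip":10},{"rotation":[0,0,0],"translation":[10.9,-68,0.5],"grip":10},{"rotation":[0,0,0],"translation":[12.3,-77,0.5],"grip":10},{"rotation":[0,0,0],"translation":[13.7,-86,0.5],"grip":10},{"rotation":[0,0,0],"translation":[15.2,-95,0.5],"grip":10},{"rotation":[0,0,0],"translation":[16.6,-104,0.5],"grip":10},{"rotation":[0,0,0],"translation":[18,-113,0.5],"grip":10},{"rotation":[0,0,0],"translation":[19.6,-122,0.5],"grip":10},{"rotation":[0,0,0],"translation":[21,-131,0.5],"grip":10},{"rotation":[0,0,0],"translation":[21.5,-134,0.5],"grip":10},{"rotation":[0,0,0],"translation":[21.5,-134,0.5],"grip":10},{"rotation":[0,0,0],"translation":[21.5,-134,0.5],"grip":10}]' 80
python3 - <<'E'
from h import *
c=cam('wrist'); s=cam('side')
a=cv2.resize(s[0][160:280,270:400],(400,370))
cv2.imwrite('pics/d5.png',np.hstack([cv2.resize(c[0],(400,370)),a])[...,::-1])
E
```

```text
time: 12.0
ee_pos: [0.6283, -0.1061, 0.0149]
tcp_rot: [-179.9, 0.0, -170.8]
wrist_force: [0.2, -2.6, 2.6]
opening: 0.0148
grasp_force: 79.5
```

View pics/d5.png

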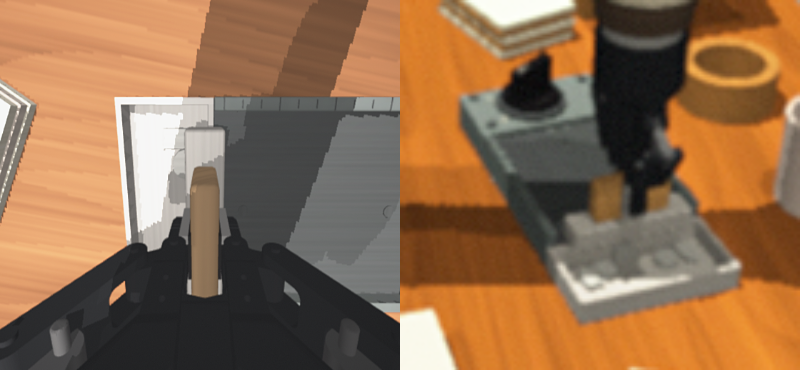

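The bed behind the bar is clear and the slugs are in the tray. Lifting and carrying the scraper back over the mat.

```bash
python3 -m jog '[{"rotation":[0,0,0],"translation":[0,0,20],"grip":10},{"rotation":[0,0,0],"translation":[0,0,60],"grip":10},{"rotation":[0,0,0],"translation":[0,0,105],"grip":10},{"rotation":[0,0,-8],"translation":[-15,20,145],"grip":10},{"rotation":[0,0,-16],"translation":[-35,45,150],"grip":10},{"rotation":[0,0,-24],"translation":[-55,75,150],"grip":10},{"rotation":[0,0,-32],"translation":[-75,105,150],"grip":10},{"rotation":[0,0,-40],"translation":[-95,135,150],"grip":10},{"rotation":[0,0,-48],"translation":[-115,165,150],"grip":10},{"rotation":[0,0,-56],"translation":[-135,195,150],"grip":10},{"rotation":[0,0,-64],"translation":[-155,225,150],"grip":10},{"rotation":[0,0,-72],"translation":[-175,255,150],"grip":10},{"rotation":[0,0,-80],"translation":[-195,285,150],"grip":10},{"rotation":[0,0,-88],"translation":[-215,315,150],"grip":10},{"rotation":[0,0,-96],"translation":[-232,335,150],"grip":10},{"rotation":[0,0,-102.7],"translation":[-240,343,150],"grip":10},{"rotation":[0,0,-102.7],"translation":[-240,343,130],"grip":10},{"rotation":[0,0,-102.7],"translation":[-240,343,130],"grip":10},{"rotation":[0,0,-102.7],"translation":[-240,343,130],"grip":10}]' 80
python3 - <<'E'
from h import *
s=cam('side'); e=cam('scene'); w=cam('wrist'); P=cloud(w)
d=(w[0].max(-1)<50)&(abs(P[...,2])<.012)&(np.linalg.norm(P[...,:2]-[.39,.236],axis=-1)<.12)
print('mat',cv2.minAreaRect(P[d][:,:2].astype(np.float32)*1000))
a=cv2.resize(s[0][180:280,290:400],(400,370)); b=cv2.resize(e[0][180:300,170:310],(400,370))
cv2.imwrite('pics/d6.png',np.hstack([b,a])[...,::-1])
E
```

```text
time: 14.0
ee_pos: [0.3876, 0.2375, 0.1444]
tcp_rot: [-179.9, 0.0, 86.6]
wrist_force: [-0.8, 0.3, -1.7]
opening: 0.015
grasp_force: 78.5
mat ((391.3188171386719, 240.23785400390625), (78.18119812011719, 158.0494842529297), 0.9689576625823975)
```

View pics/d6.png

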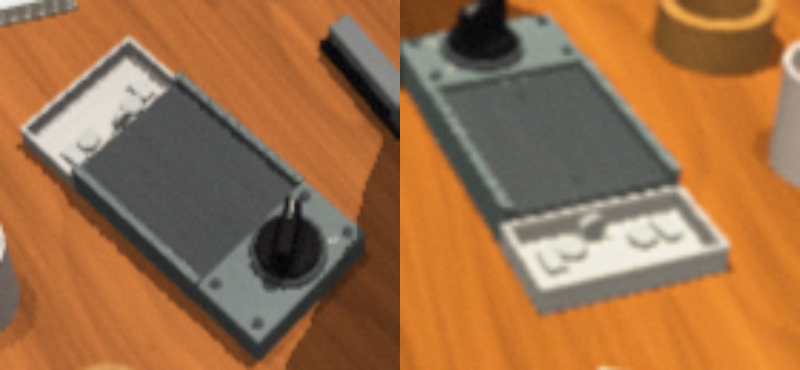

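The bed is empty and all five slugs are in the tray; one leans at side panel (592,228), inside the tray. Lowering the scraper onto the mat.

```bash
python3 -m jog '[{"rotation":[0,0,0],"translation":[0,0,-40],"grip":10},{"rotation":[0,0,0],"translation":[0,0,-80],"grip":10},{"rotation":[0,0,0],"translation":[0,0,-115],"grip":10},{"rotation":[0,0,0],"translation":[0,0,-138],"grip":10},{"rotation":[0,0,0],"translation":[0,0,-148],"grip":10},{"rotation":[0,0,0],"translation":[0,0,-153],"grip":10},{"rotation":[0,0,0],"translation":[0,0,-155],"grip":10},{"rotation":[0,0,0],"translation":[0,0,-155.5],"grip":10},{"rotation":[0,0,0],"translation":[0,0,-155.5],"grip":10},{"rotation":[0,0,0],"translation":[0,0,-155.5],"grip":10}]' 80
```

```text
time: 15.15
ee_pos: [0.3886, 0.238, -0.0099]
tcp_rot: [179.9, -0.0, 86.6]
wrist_force: [-0.8, 0.3, -2.2]
opening: 0.015
grasp_force: 78.8
```

```bash
python3 -m jog '[{"rotation":[0,0,0],"translation":[0,0,-0.7],"grip":10},{"rotation":[0,0,0],"translation":[0,0,-1.3],"grip":10},{"rotation":[0,0,0],"translation":[0,0,-1.3],"grip":10},{"rotation":[0,0,0],"translation":[0,0,-1.3],"grip":10},{"rotation":[0,0,0],"translation":[0,0,-1.3],"grip":45},{"rotation":[0,0,0],"translation":[0,0,-1.3],"grip":45},{"rotation":[0,0,0],"translation":[0,0,-1.3],"grip":45},{"rotation":[0,0,0],"translation":[0,0,-1.3],"grip":45},{"rotation":[0,0,0],"translation":[0,0,-1.3],"grip":45},{"rotation":[0,0,0],"translation":[0,0,20],"grip":45},{"rotation":[0,0,0],"translation":[0,0,60],"grip":45},{"rotation":[0,0,0],"translation":[0,0,110],"grip":45},{"rotation":[0,0,0],"translation":[0,0,150],"grip":45},{"rotation":[0,0,0],"translation":[0,0,150],"grip":45},{"rotation":[0,0,0],"translation":[0,0,150],"grip":45}]' 80
python3 - <<'E'
from h import *
w=cam('wrist');P=cloud(w);Z=P[...,2]
near=np.linalg.norm(P[...,:2]-[.388,.238],axis=-1)<.08
v=np.indices(Z.shape)[0]<330
for lo,hi in [(.055,.07),(.016,.07)]:
    m=near&(Z>lo)&(Z<hi); q=P[m]; print(lo,m.sum(),cv2.minAreaRect(q[:,:2].astype(np.float32)*1000), np.percentile(q[:,2],[5,50,95]).round(3))
o=readout.get_obs(); print(o['ee_pos'],o['q'].round(1),o['opening'])
# wing fit from scene for cross-check
s=cam('scene');print([ray(s,*m['uv'],.075).round(4) for m in spotter.mark_of('scene','knob_grip')[:2]])
E
```

```text
time: 16.65
ee_pos: [0.3886, 0.238, 0.14]
tcp_rot: [179.9, -0.1, 86.6]
wrist_force: [0.6, -0.3, -0.1]
opening: 0.0452
grasp_force: 0.0
0.055 1357 ((388.483642578125, 237.2071075439453), (70.11471557617188, 15.794267654418945), 86.99689483642578) [0.06  0.063 0.064]
0.016 2916 ((388.4620056152344, 237.04197692871094), (109.3934555053711, 28.051416397094727), 86.53169250488281) [0.021 0.024 0.063]
[0.38805674 0.23768151 0.13876098] [ 31.5  -8.7  -9.2  89.6  -0.  124.9] 0.044804940786564565
[array([0.5912, 0.111 , 0.075 ])]
```

The scraper stands upright on the mat at (0.388, 0.237). Next I move over the knob with yaw 220.9°, so the fingers straddle the wing and the turn stays in range.

```bash
python3 -m jog '[{"rotation":[0,0,8],"translation":[10,-7,0],"grip":45},{"rotation":[0,0,16],"translation":[25,-16,0],"grip":45},{"rotation":[0,0,24],"translation":[40,-26,0],"grip":45},{"rotation":[0,0,32],"translation":[55,-36,0],"grip":45},{"rotation":[0,0,40],"translation":[70,-46,0],"grip":45},{"rotation":[0,0,48],"translation":[85,-56,0],"grip":45},{"rotation":[0,0,56],"translation":[100,-66,0],"grip":45},{"rotation":[0,0,64],"translation":[115,-76,0],"grip":45},{"rotation":[0,0,72],"translation":[130,-86,0],"grip":45},{"rotation":[0,0,80],"translation":[145,-96,0],"grip":45},{"rotation":[0,0,88],"translation":[160,-106,0],"grip":45},{"rotation":[0,0,96],"translation":[175,-116,0],"grip":45},{"rotation":[0,0,104],"translation":[190,-125,0],"grip":45},{"rotation":[0,0,112],"translation":[199,-131,0],"grip":45},{"rotation":[0,0,120],"translation":[199,-131,0],"grip":45},{"rotation":[0,0,128],"translation":[199,-131,0],"grip":45},{"rotation":[0,0,134],"translation":[199,-131,0],"grip":45},{"rotation":[0,0,134],"translation":[199,-131,0],"grip":45},{"rotation":[0,0,134],"translation":[199,-131,0],"grip":45}]' 60
python3 - <<'E'
from h import *
o=readout.get_obs(); print(o['ee_pos'],o['q'].round(1),o['tcp_rot'])
w=cam('wrist');P=cloud(w);Z=P[...,2]; save(w,'k.png')
m=(Z>.074)&(Z<.092)&(np.hypot(P[...,0]-.587,P[...,1]-.107)<.04)
print(m.sum(),cv2.minAreaRect(P[m][:,:2].astype(np.float32)*1000),np.median(Z[m]))
E
```

```text
time: 18.7
ee_pos: [0.5867, 0.1066, 0.1383]
tcp_rot: [180.0, -0.1, -139.6]
wrist_force: [-0.1, -0.4, -0.3]
opening: 0.0448
grasp_force: 0.0
[0.58670446 0.10662636 0.13825719] [ 10.3  10.7  10.5  89.8  -0.  -30.1] [ 1.79953835e+02 -8.08412873e-02 -1.39630121e+02]
1207 ((586.7811279296875, 106.69361114501953), (55.24675369262695, 15.000699996948242), 41.536258697509766) 0.08346135592558931
```

View pics/k.png

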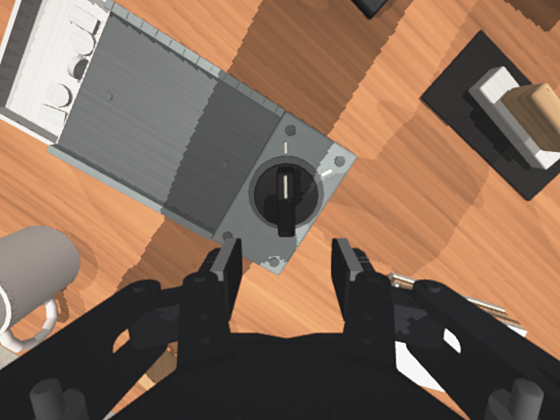

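The wing lines up with the fingers. The pointer is at the unlocked mark (286,147) and the locked mark is clockwise at (325,175). The slugs are in the tray and the scraper is on the mat. Descending and gripping.

```bash
python3 -m jog '[{"rotation":[0,0,0.8],"translation":[0,0,-40],"grip":45},{"rotation":[0,0,0.8],"translation":[0,0,-80],"grip":45},{"rotation":[0,0,0.8],"translation":[0,0,-105],"grip":45},{"rotation":[0,0,0.8],"translation":[0,0,-116],"grip":45},{"rotation":[0,0,0.8],"translation":[0,0,-120],"grip":45},{"rotation":[0,0,0.8],"translation":[0,0,-120],"grip":45},{"rotation":[0,0,0.8],"translation":[0,0,-120],"grip":8},{"rotation":[0,0,0.8],"translation":[0,0,-120],"grip":8},{"rotation":[0,0,0.8],"translation":[0,0,-120],"grip":8},{"rotation":[0,0,0.8],"translation":[0,0,-120],"grip":8},{"rotation":[0,0,0.8],"translation":[0,0,-120],"grip":8},{"rotation":[0,0,0.8],"translation":[0,0,-120],"grip":8}]' 60
```

```text
time: 19.95
ee_pos: [0.5879, 0.107, 0.0209]
tcp_rot: [-179.9, 0.1, -138.7]
wrist_force: [-0.9, 1.6, 6.8]
opening: 0.0138
grasp_force: 58.9
```

```bash
python3 -m jog '[{"rotation":[0,0,0],"translation":[0,0,3],"grip":8},{"rotation":[0,0,-6],"translation":[0,0,3],"grip":8},{"rotation":[0,0,-12],"translation":[0,0,3],"grip":8},{"rotation":[0,0,-18],"translation":[0,0,3],"grip":8},{"rotation":[0,0,-24],"translation":[0,0,3],"grip":8},{"rotation":[0,0,-30],"translation":[0,0,3],"grip":8},{"rotation":[0,0,-36],"translation":[0,0,3],"grip":8},{"rotation":[0,0,-42],"translation":[0,0,3],"grip":8},{"rotation":[0,0,-48],"translation":[0,0,3],"grip":8},{"rotation":[0,0,-54],"translation":[0,0,3],"grip":8},{"rotation":[0,0,-60],"translation":[0,0,3],"grip":8},{"rotation":[0,0,-63],"translation":[0,0,3],"grip":8},{"rotation":[0,0,-63],"translation":[0,0,3],"grip":8},{"rotation":[0,0,-63],"translation":[0,0,3],"grip":8}]' 60
```

```text
time: 21.35
ee_pos: [0.5877, 0.1067, 0.0211]
tcp_rot: [-180.0, 0.0, 158.3]
wrist_force: [7.5, 1.5, -12.6]
opening: 0.0137
grasp_force: 61.4
```

Turned 63°. Releasing and lifting clear.

```bash
python3 -m jog '[{"rotation":[0,0,0],"translation":[0,0,0],"grip":45},{"rotation":[0,0,0],"translation":[0,0,0],"grip":45},{"rotation":[0,0,0],"translation":[0,0,0],"grip":45},{"rotation":[0,0,0],"translation":[0,0,0],"grip":45},{"rotation":[0,0,0],"translation":[0,0,0],"grip":45},{"rotation":[0,0,0],"translation":[0,0,30],"grip":45},{"rotation":[0,0,0],"translation":[0,0,70],"grip":45},{"rotation":[0,0,0],"translation":[0,0,115],"grip":45},{"rotation":[0,0,0],"translation":[-20,0,140],"grip":45},{"rotation":[0,0,0],"translation":[-40,0,140],"grip":45},{"rotation":[0,0,0],"translation":[-40,0,140],"grip":45},{"rotation":[0,0,0],"translation":[-40,0,140],"grip":45}]' 60
python3 - <<'E'
from h import *
w=cam('wrist');P=cloud(w);Z=P[...,2]
m=(Z>.074)&(Z<.092)&(np.hypot(P[...,0]-.587,P[...,1]-.107)<.04)
print(m.sum(),cv2.minAreaRect(P[m][:,:2].astype(np.float32)*1000),np.median(Z[m]))
s=cam('scene')
b=cv2.resize(s[0][170:310,170:420],(440,300))
cv2.imwrite('pics/end.png',np.hstack([cv2.resize(w[0],(360,300)),b])[...,::-1])
o=readout.get_obs(); print(o['wrist_force'],o['opening'])
E
```

```text
time: 22.55
ee_pos: [0.5473, 0.1067, 0.1624]
tcp_rot: [180.0, 0.0, 158.4]
wrist_force: [0.5, -0.1, -1.1]
opening: 0.0449
grasp_force: 0.0
941 ((586.92138671875, 107.7471923828125), (14.690962791442871, 55.73067855834961), 68.7042236328125) 0.08349839242779916
[-0.36054451 -0.47152819  0.0475857 ] 0.04485631305376618
```

View pics/end.png

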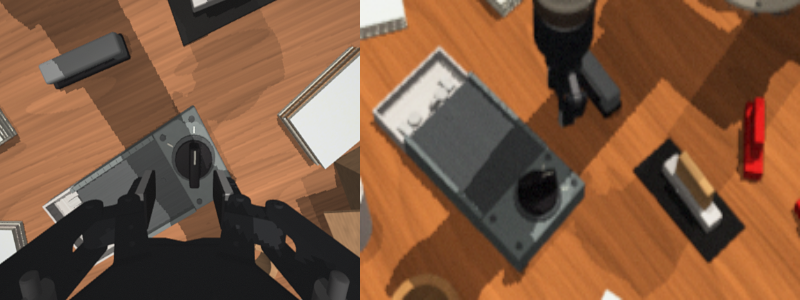

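The wing is now at -21°, turned about 62.5° and resting at the locked mark. The scraper is upright on its mat and all the slugs are in the tray.

```bash
python3 -c "
from h import *
print(bot.job_done())"
```

```text
the job is handed in; nothing more can be done
None
```

I handed the job in at about 23 s of robot time: all five slugs are in the catch tray, the scraper stands on its underside on the mat, and the knob is turned past its detent and resting at the locked mark. My first grasp closed on air just above the scraper because the fingertips sit about 42 mm higher than the reported tool position; I corrected for that and it moved nothing.

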